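# Close up the fixings caddy for carrying

## Robot

A 7-joint arm with a two-finger parallel gripper is mounted at the origin on the work surface; the furniture and walls round the work are solid. World frame = base frame: x ahead of the robot, y to its left, z up, the work surface at z = 0. Lengths are in m, angles in rad, forces in N, time in s.
With the tool pointing down it reaches from about 0.4 to 0.9 m from the base axis. Payload 5.5 kg.
Tool frame: the origin (TCP) lies on the centre line of the jaws, within the pads' length; the fingertips stand 19 mm ahead of it and the grasp point (between the pads) is the TCP; z points along the fingers, y is the line along which they close (so a half turn about z gives the same grasp; the last joint's range is limited). The gripper opens to 92 mm and grips with 3 to 60 N. Pads are 19 mm wide; open, the fingers measure 130 mm over their backs; the gripper's body (75 mm by 190 mm) begins 47 mm behind the grasp point.
Start: joints at [-0.901, 0.501, -0.427, 1.55, 0.221, 1.138, -0.21], TCP at [0.257, 0.597, 0.246] pointing down, gripper open.
Joint ranges: [-2.88, 2.88], [-0.31, 2.03], [-1.54, 1.56], [0.2, 2.42], [-1.41, 4.55], [0.19, 2.02], [-2.57, 2.57]. Speed limits (rad/s): [2.57, 2.57, 3.14, 3.14, 3.14, 3.14, 3.14].

## Interface

Orientations are given as a unit quaternion [w, x, y, z].
In Python, from station import arm gives the robot as it stands.
- The arm moves only by the tool move_arm, never from a script. Its argument "rows" is a list of rows, each a list of 5 numbers: the shift along the tool's x, y, z in units of 25 mm (1.0 is 25 mm), then the turn about the tool's z in rad, then the opening, from 0 (shut) to 1 (fully open). In form: [[tx, ty, tz, spin, jaw], ...]. A call has 1 to 20 rows; each row is the pose to reach, as a shift and turn from the pose commanded when the call began, along the tool's axes at that moment; what a row does not reach only later rows make up. A row lasts 1/12 s, in which the tool goes at most 41.7 mm and 7.16 degrees, less where a joint would pass 70% of its speed; a pose out of reach is approached as far as the arm can. A call with a gripper value outside its range is refused whole. The fingers move at their own pace and stop on an object; "newtons" is the grip in N (left out, the last holds). Time passes only in rows, so rows that repeat a pose let the fingers close. It gives the time, the measured TCP pose, the force, the opening and the grip force at its end, in the units of the state.
- arm.get_obs(): the state, without advancing time (a new reading comes with each control period).
- arm.snapshot(name): name is "side" or "top" or "wrist"; returns the picture (384x512x3 uint8, red, green, blue); there is no depth.
- arm.camera_model(name): a dict with "camera_matrix" (3x3 intrinsics, pixels), "view" (4x4, takes a point from world to camera coordinates). Camera axes: x right, y down, z forward; pixel columns grow to the right and rows downward; lengths in m; the calibration is good to about 2 mm. The wrist camera is an equidistant fisheye: a pixel r from the principal point sees the ray r / f radians off the axis. A picture is of the moment at which its call begins: read the wrist's pose just before it. camera_model takes no time and is no camera call; for the wrist camera it gives the pose at the moment of the call.
- arm.sign_off(): hands the job in; it is judged then, once.
The state is a dict: "time": time; "joint_positions": joint angles; "dq": joint speeds; "joint_efforts": joint torques, N m; "tcp_pos": TCP position; "orientation": TCP orientation; "ft_force": force on the tool from outside, world axes, zero at the start; "wrist_torque": the same for the moment, N m; "finger_gap": opening from 0.0 (shut) to 1.0 (fully open); "finger_force": force on a finger pad.
Only numpy, scipy, OpenCV 4.12 (cv2) and the standard library are available. Lean on these libraries where they do the work, as an engineer would, in place of code of your own. Each camera call takes 0.05 s, during which the arm holds its last target. There are 200 camera calls.

## Task

Pack the two-tier fixings caddy so it can be carried: set the open tin of screws upright on the lower deck between the four posts, then lower the upper tray over all four posts together until it sits down on the shoulders at every corner, and swing the turn-catch fully across the tray's rim so that it holds the tray in. Do not tip the tin, do not drop or force the tray onto the posts, and leave the other things on the bench where they are.

Things in the scene. Friction and masses are not known exactly. Their poses are not given: they have to be found in the camera images.
- stand: Caddy's lower deck, fixed to the bench: plywood board 12 mm thick, x -76 to +120, y -55 to +55 mm in its frame (origin on the bench under the middle of the four posts, z up, long side along x), with 5 mm lips along the long sides. At x = +-58, y = +-38 mm stand four upright posts with shoulders. Behind them (+x) a pillar carries the turn-catch.
- stand_seat (a point): Middle of the four posts at shoulder height, 62 mm above the bench, axes as the stand's; the seated tray's origin lies here. Each post is an aluminium tube 20 mm thick up to this shoulder, then a steel rod 12 mm thick, straight to 80 mm above the bench and tapering to a 5 mm tip at 90 mm.
- tray: Upper tray, plywood, loose, about 0.3 kg: 150 mm (x) by 110 mm (y), walls 30 mm high, 7 mm thick, floor 9 mm; origin under the middle of its underside, z up. Four round 16 mm holes through the corners of the floor at x = +-58, y = +-38 mm; it may go on either way round. A divider along its middle (x) carries a dark hand rail on two uprights.
- tray_rail (a point): Middle of the tray's hand rail, 66 mm above the tray's underside: a bar 70 mm long (along the tray's x), 14 mm thick (y) and 18 mm high, its top 75 mm above the underside; 31 mm free below it. Grasp here across the tray's y.
- screw_tin: Round open tin of wood screws, 65 mm across, 29 mm high, 0.2 kg; origin under the middle of its base, z up. Grasp across its outside. There is room for it on the lower deck at the stand's origin; 12 mm board under it, the tray's floor passes 21 mm over its rim.
- catch (a joint): Turn-catch, rad: dark wooden bar 18 mm wide, 12 mm thick, underside 95 mm above the bench (3 mm over the seated tray's rim). At 0 it points along the stand's +y (open), at 1.57 along the stand's -x, over the tray's rim (shut); positive is anticlockwise from above. Range -0.4 to 1.6. Turns easily, stays where it is left.
- catch_pivot (a point): The catch's upright pivot screw, on the stand's pillar (28 x 34 mm, 94 mm high) at x = 100, y = -32 mm of the stand. The bar reaches 55 mm from it.
- catch_peg (a point): Top of the round finger peg near the free end of the catch, 135 mm above the bench: 16 mm thick, standing 28 mm above the bar, 42 mm from the catch's pivot. Push it sideways or pinch it.
- glue_bottle: White glue bottle, 34 mm across and 133 mm high, standing; bystander. Origin under its base.
- tape_measure: Yellow tape measure standing on its base, 33 x 75 mm, 63 mm high; bystander. Origin under it.
There are look-alikes about, which are no part of the job. Leave any red look-alike of the screw_tin alone.

How it is judged:
By the outcome, as a careful person would: the job done as asked, in the order asked, and still so for the second after the job is handed in, with the robot touching nothing.
It also fails if it takes over 54 s, if anything falls off the work surface, if the arm or the gripper's body presses on something with over 40 N, if the wrist force passes 120 N, or if a joint passes its speed limit or range.

## Working session

There is one attempt and no reset: what is moved stays moved. The work goes in short steps, Python scripts to look and compute and a tool call to move; the robot and the scene stay as the last step left them, time stands still between calls to the robot, and variables do not carry over. Pictures are saved under pics/ and viewed, at most 12 in all, crops included, and the job is handed in when it is done.

Besides the shell and the picture viewer there is one more tool, called after ">>>" in YAML: its name, and indented under it one key for each argument. move_arm: Moves the arm, as the interface text tells. Its arguments: {"type":"object","properties":{"rows":{"type":"array"},"newtons":{"type":"number"}},"required":["rows"]}

```bash
mkdir -p pics; ls; cat > h.py <<'E'
import numpy as np,cv2
from station import arm
def snap(n,f):
    im=arm.snapshot(n); cv2.imwrite('pics/'+f,im[:,:,::-1]); return im
def ray(n,px):
    m=arm.camera_model(n);K=np.array(m['camera_matrix']);V=np.array(m['view'])
    u=(np.array(px,float)-K[:2,2])/[K[0,0],K[1,1]]
    if n=='wrist':
        r=np.linalg.norm(u);d=np.r_[u/r*np.sin(r),np.cos(r)] if r>0 else np.array([0,0,1.])
    else: d=np.r_[u,1]
    R=V[:3,:3];return -R.T@V[:3,3],R.T@d
def onz(n,px,z):
    c,d=ray(n,px);return (c+d*(z-c[2])/d[2]).round(4)
def proj(n,P):
    m=arm.camera_model(n);K=np.array(m['camera_matrix']);V=np.array(m['view'])
    p=V[:3,:3]@np.array(P,float)+V[:3,3]
    if n=='wrist':
        r=np.hypot(p[0],p[1]);t=np.arctan2(r,p[2]);u=p[:2]/r*t
    else:u=p[:2]/p[2]
    return (u*[K[0,0],K[1,1]]+K[:2,2]).round(1)
E
python3 - <<'E'
from h import *
a=snap('top','top0.png');b=snap('side','side0.png')
for n in('top','side','wrist'):
    m=arm.camera_model(n);print(n,np.array(m['camera_matrix']).round(1).tolist(),np.array(m['view']).round(3).tolist())
o=arm.get_obs();print({k:np.round(v,3).tolist() for k,v in o.items()})
cv2.imwrite('pics/top0b.png',cv2.resize(a[:,:,::-1],(800,600)))
cv2.imwrite('pics/side0b.png',cv2.resize(b[:,:,::-1],(800,600)))
E
```

```text
pics
top [[379.0, 0.0, 248.7], [0.0, 379.0, 189.9], [0.0, 0.0, 1.0]] [[-0.025, -1.0, -0.014, 0.042], [-0.992, 0.027, -0.127, 0.479], [0.128, 0.01, -0.992, 0.905], [0.0, 0.0, 0.0, 1.0]]
side [[474.9, 0.0, 252.0], [0.0, 474.9, 187.5], [0.0, 0.0, 1.0]] [[0.991, -0.129, -0.02, -0.489], [-0.087, -0.539, -0.838, 0.138], [0.097, 0.832, -0.546, 0.949], [0.0, 0.0, 0.0, 1.0]]
wrist [[297.3, 0.0, 261.6], [0.0, 297.3, 191.8], [0.0, 0.0, 1.0]] [[0.395, 0.918, -0.001, -0.65], [0.885, -0.381, 0.267, -0.033], [0.245, -0.106, -0.964, 0.389], [0.0, 0.0, 0.0, 1.0]]
{'time': 0.1, 'joint_positions': [-0.901, 0.502, -0.427, 1.551, 0.221, 1.138, -0.21], 'dq': [0.0, -0.002, -0.001, -0.002, -0.001, 0.001, -0.001], 'joint_efforts': [-0.01, -56.786, -5.839, -27.992, -0.069, 0.024, 0.0], 'tcp_pos': [0.257, 0.596, 0.245], 'orientation': [-0.0, 0.202, 0.979, -0.001], 'ft_force': [-0.34, -0.593, -0.201], 'wrist_torque': [0.019, -0.01, 0.037], 'finger_force': 0.0, 'finger_gap': 0.999}
```

View pics/top0b.png

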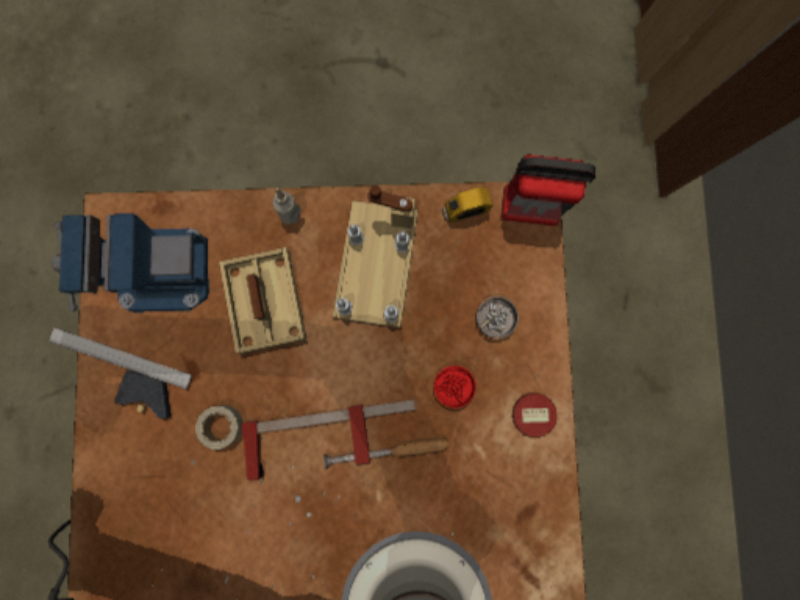

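View pics/side0b.png

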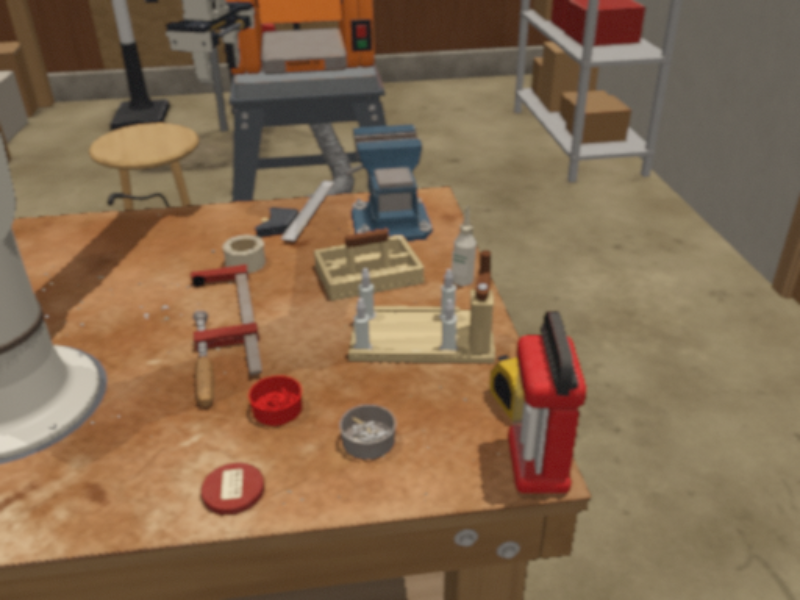

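The top picture (800x600 scale) shows these tin candidates:
- grey open tin with screws at (496,319), side view (367,432)
- red open tin at (454,387), the look-alike
- red closed lid at (535,415)
- tape roll at (217,428)

I choose the grey one. The stand is around (375,265), the tray at (262,300), and the catch peg at (375,192). Next is one close crop montage.

```bash
python3 - <<'E'
import cv2,numpy as np
a=cv2.imread('pics/top0.png');b=cv2.imread('pics/side0.png')
def c(im,x,y,w,h,s):return cv2.resize(im[y:y+h,x:x+w],None,fx=s,fy=s,interpolation=cv2.INTER_CUBIC)
# top: x135..335,y115..235
A=c(a,135,115,200,115,4)
# bottom: side x200..400 y140..  scale 3 -> 
B=c(b,195,140,135,160,0.001+2.0)
M=np.zeros((600,800,3),np.uint8);M[:460,:800]=A
M=np.zeros((600,800,3),np.uint8);M[:460]=A
C=c(b,200,150,200,35,4);M[460:600]=C
cv2.imwrite('pics/crop1.png',M)
E
```

```text
(no output)
```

View pics/crop1.png

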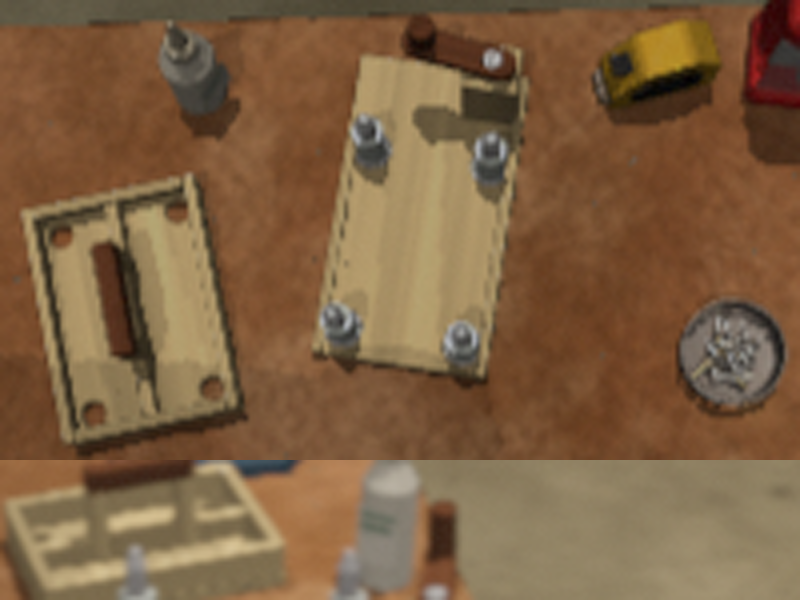

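The crop confirms the grey tin with screws, rim centre at (731,352). Post tips are at (364,122), (491,142), (338,312) and (461,330). Tray holes are at (62,236), (178,211), (94,413) and (211,387).

```bash
python3 - <<'E'
from h import *
f=lambda x,y:(135+(x+.5)/4-.5,115+(y+.5)/4-.5)
P=[onz('top',f(*p),.088) for p in[(364,122),(491,142),(338,312),(461,330)]]
H=[onz('top',f(*p),.008) for p in[(62,236),(178,211),(94,413),(211,387)]]
def fit(Q):
    # model order: far-left(+x,+y), far-right(+x,-y), near-left, near-right
    M=np.array([[58,38],[58,-38],[-58,38],[-58,-38]])/1000;Q=np.array(Q)[:,:2];c=Q.mean(0)
    X=M;Y=Q-c;th=np.arctan2((X[:,0]*Y[:,1]-X[:,1]*Y[:,0]).sum(),(X*Y).sum())
    R=np.array([[np.cos(th),-np.sin(th)],[np.sin(th),np.cos(th)]])
    return c,th,((Y-X@R.T)*1000).round(1).tolist()
print('stand',fit(P));print('tray',fit(H))
print('rail',onz('top',f(105,244),.075),onz('top',f(122,355),.075))
print('tin',onz('top',f(731,352),.029))
print('side tin',onz('side',(367/1.5625,421/1.5625),.029))
print('pivot',onz('top',f(492,60),.11),'peg',onz('top',f(420,25),.135))
print('glue',onz('top',f(200,95),0.0),'tape',onz('top',f(655,85),0))
o=arm.get_obs();q=o['orientation']
from scipy.spatial.transform import Rotation as Ro
print(Ro.from_quat([q[1],q[2],q[3],q[0]]).as_matrix().round(3))
E
```

```text
stand (array([0.517975, 0.052925]), np.float64(-0.1708950336354442), [[-0.9, 0.2], [-2.1, 0.8], [1.2, -2.4], [1.7, 1.5]])
tray (array([0.4824  , 0.232975]), np.float64(0.18469592491593237), [[-0.4, -0.5], [-0.3, 0.0], [0.1, -0.3], [0.6, 0.7]])
rail [0.5144 0.2366 0.075 ] [0.4481 0.2263 0.075 ]
tin [ 0.4445 -0.1382  0.029 ]
side tin [ 0.4448 -0.1371  0.029 ]
pivot [0.6096 0.0048 0.11  ] peg [0.6237 0.045  0.135 ]
glue [0.624  0.1933 0.    ] tape [ 0.6221 -0.1024  0.    ]
[[-0.918  0.396 -0.001]
 [ 0.396  0.918 -0.002]
 [ 0.    -0.002 -1.   ]]
```

```bash
cat >> h.py <<'E'
from scipy.spatial.transform import Rotation as Ro
def row(x,y,z,yawdeg):
    """row values to reach world pos with tool y at yawdeg (mod 180)"""
    o=arm.get_obs();q=o['orientation'];R=Ro.from_quat([q[1],q[2],q[3],q[0]]).as_matrix()
    t=R.T@(np.array([x,y,z])-o['tcp_pos'])/.025
    yaw=np.degrees(np.arctan2(R[1,1],R[0,1]));d=(yawdeg-yaw+90)%180-90
    return t.round(2).tolist(),round(float(-np.radians(d)),3)
C=np.array([.518,.0529]);TH=-.171
def S(x,y):
    c,s=np.cos(TH),np.sin(TH);return C+np.array([[c,-s],[s,c]])@[x/1000,y/1000]
def st():
    o=arm.get_obs();print({k:np.round(o[k],3).tolist() for k in('time','tcp_pos','ft_force','finger_gap','finger_force')})
E
python3 -c "
from h import *
print(row(.4445,-.138,.16,80.2)); print(S(100,-32))"
```

```text
([-18.51, -24.01, 3.43], -0.236)
[0.61109614 0.00434993]
```

>>> move_arm:
  rows:
    - [-4.6, -6, 0, -0.06, 1]
    - [-9.2, -12, 0, -0.12, 1]
    - [-13.9, -18, 1.0, -0.18, 1]
    - [-18.5, -24, 3.4, -0.236, 1]
    - [-18.5, -24, 3.4, -0.236, 1]
    - [-18.5, -24, 3.4, -0.236, 1]
    - [-18.5, -24, 3.4, -0.236, 1]
    - [-18.5, -24, 3.4, -0.236, 1]
    - [-18.5, -24, 3.4, -0.236, 1]
    - [-18.5, -24, 3.4, -0.236, 1]
    - [-18.5, -24, 3.4, -0.236, 1]
    - [-18.5, -24, 3.4, -0.236, 1]
    - [-18.5, -24, 3.4, -0.236, 1]
    - [-18.5, -24, 3.4, -0.236, 1]
    - [-18.5, -24, 3.4, -0.236, 1]
    - [-18.5, -24, 3.4, -0.236, 1]
    - [-18.5, -24, 3.4, -0.236, 1]
    - [-18.5, -24, 3.4, -0.236, 1]
    - [-18.5, -24, 3.4, -0.236, 1]
    - [-18.5, -24, 3.4, -0.236, 1]

```text
time: 1.77
tcp_pos: [0.4444, -0.1416, 0.16]
orientation: [-0.0, 0.089, 0.996, -0.001]
ft_force: [-0.2, 1.0, 0.6]
finger_gap: 1.006
finger_force: 0.0
```

```bash
python3 -c "
from h import *
st();print(row(.4445,-.138,.028,80.2))
a=snap('wrist','w1.png')
print(proj('wrist',(.4445,-.138,.029)))
"
```

```text
{'time': 1.767, 'tcp_pos': [0.444, -0.142, 0.16], 'ft_force': [-0.167, 1.025, 0.582], 'finger_gap': 1.006, 'finger_force': 0.0}
([0.02, 0.15, 5.28], -0.007)
[261.7 189.1]
```

View pics/w1.png

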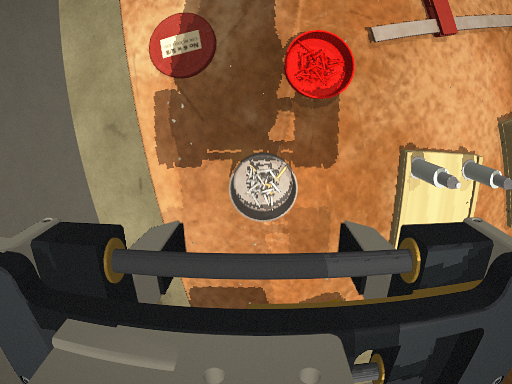

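The wrist view shows the grey tin below the open jaws, rim centre about (263,183).

```bash
python3 -c "
from h import *
print(onz('wrist',(263,183),.029))
p=onz('wrist',(263,183),.029);print(row(p[0],p[1],.028,80.2))
"
```

```text
[ 0.4389 -0.1357  0.029 ]
([0.22, 0.09, 5.28], -0.004)
```

>>> move_arm:
  rows:
    - [0.1, 0.05, 1.3, 0, 1]
    - [0.1, 0.05, 2.6, 0, 1]
    - [0.1, 0.05, 3.8, 0, 1]
    - [0.1, 0.05, 4.7, 0, 1]
    - [0.1, 0.05, 5.28, 0, 1]
    - [0.1, 0.05, 5.28, 0, 1]
    - [0.1, 0.05, 5.28, 0, 1]
    - [0.1, 0.05, 5.28, 0, 0.5]
    - [0.1, 0.05, 5.28, 0, 0.5]
    - [0.1, 0.05, 5.28, 0, 0.5]
    - [0.1, 0.05, 5.28, 0, 0.5]
    - [0.1, 0.05, 5.28, 0, 0.5]
    - [0.1, 0.05, 5.28, 0, 0.5]
    - [0.1, 0.05, 5.28, 0, 0.5]
  newtons: 20

```text
time: 2.98
tcp_pos: [0.4431, -0.1364, 0.0297]
orientation: [0.001, 0.086, 0.996, -0.0]
ft_force: [-0.8, -2.1, 6.9]
finger_gap: 0.693
finger_force: 20.0
```

```bash
python3 -c "
from h import *
st();print(row(*S(0,0),.19,80.2),row(.4445,-.138,.19,80.2))"
```

```text
{'time': 2.983, 'tcp_pos': [0.443, -0.136, 0.03], 'ft_force': [-0.838, -2.089, 6.855], 'finger_gap': 0.693, 'finger_force': 20.001}
([-1.67, 7.97, -6.41], -0.001) ([-0.08, -0.06, -6.41], -0.001)
```

>>> move_arm:
  rows:
    - [0, 0, -0.6, 0, 0.5]
    - [0, 0, -1.8, 0, 0.5]
    - [0, 0, -3.2, 0, 0.5]
    - [0, 0, -4.6, 0, 0.5]
    - [-0.2, 1.0, -5.9, 0, 0.5]
    - [-0.45, 2.2, -6.4, 0, 0.5]
    - [-0.75, 3.5, -6.4, 0, 0.5]
    - [-1.0, 4.7, -6.4, 0, 0.5]
    - [-1.25, 5.9, -6.4, 0, 0.5]
    - [-1.45, 6.9, -6.4, 0, 0.5]
    - [-1.6, 7.6, -6.4, 0, 0.5]
    - [-1.67, 7.97, -6.4, 0, 0.5]
    - [-1.67, 7.97, -6.4, 0, 0.5]
    - [-1.67, 7.97, -6.4, 0, 0.5]
    - [-1.67, 7.97, -6.4, 0, 0.5]

```text
time: 4.23
tcp_pos: [0.5165, 0.052, 0.1884]
orientation: [-0.001, 0.086, 0.996, -0.001]
ft_force: [0.4, -0.1, -2.5]
finger_gap: 0.689
finger_force: 20.0
```

```bash
python3 -c "
from h import *
st()
a=snap('wrist','w2.png')
for p in [(58,38),(58,-38),(-58,38),(-58,-38)]: print(p,proj('wrist',(*S(*p),.09)),proj('wrist',(*S(*p),.062)))
cv2.imwrite('pics/w2c.png',cv2.resize(a[:270,:,::-1],(800,422)))
print(row(*S(0,0),.042,80.2))
"
```

```text
{'time': 4.233, 'tcp_pos': [0.517, 0.052, 0.188], 'ft_force': [0.406, -0.094, -2.492], 'finger_gap': 0.689, 'finger_force': 20.0}
(58, 38) [304.2 260.9] [300.6 247.5]
(58, -38) [220.6 261.1] [224.1 247.7]
(-58, 38) [309.7 130.6] [304.8 128.5]
(-58, -38) [214.7 130.7] [219.5 128.7]
([-0.05, 0.06, 5.86], -0.002)
```

View pics/w2c.png

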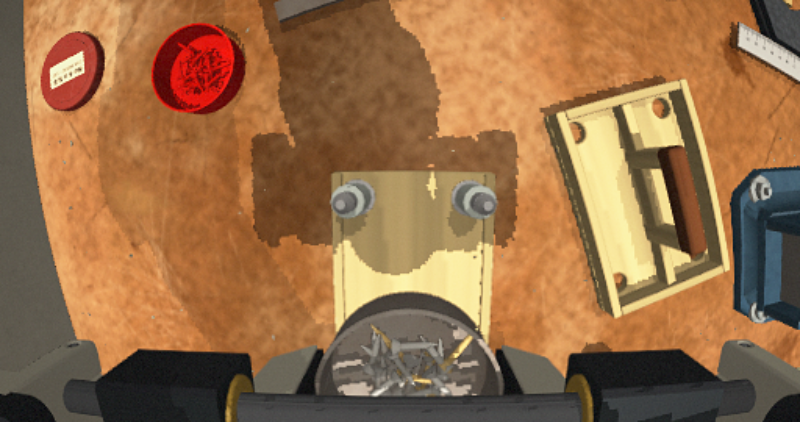

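The wrist view shows the two near posts at about (340,206) and (486,205) of 800 scale, within a couple of mm of the prediction. The tin is held level, so I place it.

>>> move_arm:
  rows:
    - [-0.05, 0.1, 1.2, 0, 0.5]
    - [-0.05, 0.1, 2.5, 0, 0.5]
    - [-0.05, 0.1, 3.7, 0, 0.5]
    - [-0.05, 0.1, 4.7, 0, 0.5]
    - [-0.05, 0.1, 5.3, 0, 0.5]
    - [-0.05, 0.1, 5.6, 0, 0.5]
    - [-0.05, 0.1, 5.75, 0, 0.5]
    - [-0.05, 0.1, 5.8, 0, 0.5]
    - [-0.05, 0.1, 5.85, 0, 0.5]
    - [-0.05, 0.1, 5.85, 0, 0.5]
    - [-0.05, 0.1, 5.85, 0, 0.5]

```text
time: 5.2
tcp_pos: [0.5198, 0.0561, 0.0435]
orientation: [0.001, 0.085, 0.996, 0.0]
ft_force: [-1.0, 0.1, -3.4]
finger_gap: 0.692
finger_force: 20.0
```

>>> move_arm:
  rows:
    - [0, 0, 0.04, 0, 0.5]
    - [0, 0, 0.08, 0, 0.5]
    - [0, 0, 0.1, 0, 0.5]
    - [0, 0, 0.1, 0, 0.5]

```text
time: 5.53
tcp_pos: [0.5197, 0.0563, 0.0417]
orientation: [0.001, 0.085, 0.996, 0.0]
ft_force: [-3.8, -0.5, 12.0]
finger_gap: 0.69
finger_force: 20.0
```

>>> move_arm:
  rows:
    - [0, 0, -0.02, 0, 0.85]
    - [0, 0, -0.04, 0, 0.85]
    - [0, 0, -0.04, 0, 0.85]
    - [0, 0, -0.04, 0, 0.85]
    - [0, 0, -1.0, 0, 0.85]
    - [0, 0, -2.3, 0, 0.85]
    - [0, 0, -3.7, 0, 0.85]
    - [0, 0, -5.2, 0, 0.85]
    - [0, 0, -6.0, 0, 0.85]
    - [0, 0, -6.0, 0, 0.85]

```text
time: 6.37
tcp_pos: [0.5224, 0.0566, 0.1951]
orientation: [0.005, 0.085, 0.996, 0.001]
ft_force: [0.6, -0.1, 0.8]
finger_gap: 0.847
finger_force: 0.0
```

```bash
python3 -c "
from h import *
st();print(row(.482,.232,.15,100.6))"
```

```text
{'time': 6.367, 'tcp_pos': [0.522, 0.057, 0.195], 'ft_force': [0.634, -0.121, 0.799], 'finger_gap': 0.847, 'finger_force': 0.0}
([2.8, 6.63, 1.8], -0.356)
```

>>> move_arm:
  rows:
    - [0.4, 1.2, 0, -0.06, 0.8]
    - [1.0, 2.4, 0, -0.13, 0.8]
    - [1.5, 3.6, 0, -0.2, 0.8]
    - [2.1, 4.9, 0.3, -0.27, 0.7]
    - [2.6, 6.0, 0.9, -0.33, 0.7]
    - [2.8, 6.65, 1.5, -0.356, 0.7]
    - [2.8, 6.65, 1.75, -0.356, 0.7]
    - [2.8, 6.65, 1.75, -0.356, 0.7]
    - [2.8, 6.65, 1.75, -0.356, 0.7]
    - [2.8, 6.65, 1.75, -0.356, 0.7]

```text
time: 7.2
tcp_pos: [0.4789, 0.2302, 0.1463]
orientation: [0.0, -0.091, 0.996, -0.0]
ft_force: [0.2, 0.6, -0.9]
finger_gap: 0.701
finger_force: 0.0
```

```bash
python3 -c "
from h import *
st()
a=snap('wrist','w3.png');t=snap('top','t3.png')
M=np.zeros((600,800,3),np.uint8)
M[:380]=cv2.resize(a[10:253,:,::-1],(800,380))
M[380:,:400]=cv2.resize(a[120:230,160:360,::-1],(400,220),interpolation=cv2.INTER_CUBIC)
M[380:,400:]=cv2.resize(t[110:220,190:390,::-1],(400,220),interpolation=cv2.INTER_CUBIC)
cv2.imwrite('pics/m3.png',M)
print(row(.482,.232,.066,100.6))
for e in(-.035,.035): print(proj('wrist',(.4815+e*.983,.2315+e*.184,.075)))
"
```

```text
{'time': 7.2, 'tcp_pos': [0.479, 0.23, 0.146], 'ft_force': [0.244, 0.593, -0.938], 'finger_gap': 0.701, 'finger_force': 0.0}
([-0.12, 0.04, 3.23], -0.002)
[261.4 165.7]
[261.6 253.4]
```

View pics/m3.png

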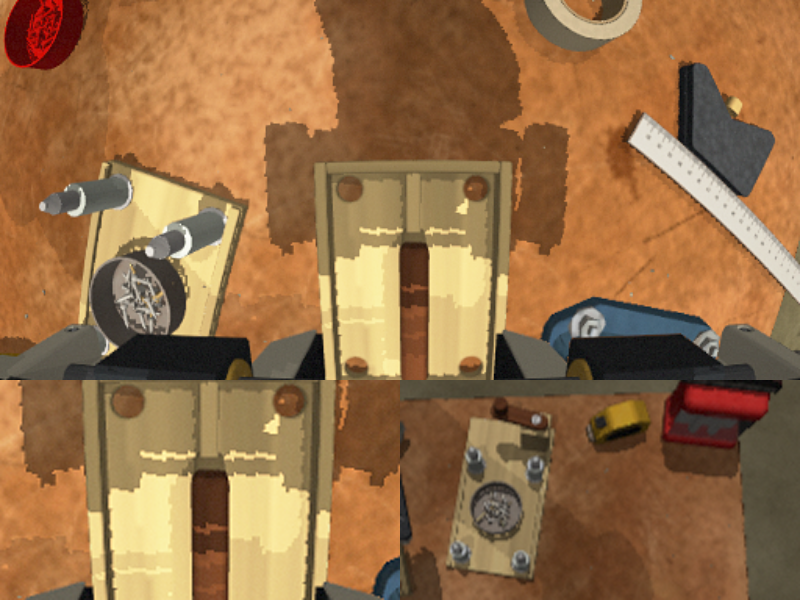

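The tin stands upright between the posts. The rail lies under the jaws about 2 mm to the tool's +y, so I correct for that and grasp.

>>> move_arm:
  rows:
    - [-0.1, 0.1, 1.0, 0, 0.7]
    - [-0.1, 0.1, 2.1, 0, 0.7]
    - [-0.1, 0.1, 2.9, 0, 0.6]
    - [-0.1, 0.1, 3.2, 0, 0.5]
    - [-0.1, 0.1, 3.2, 0, 0.4]
    - [-0.1, 0.1, 3.2, 0, 0.1]
    - [-0.1, 0.1, 3.2, 0, 0.1]
    - [-0.1, 0.1, 3.2, 0, 0.1]
    - [-0.1, 0.1, 3.2, 0, 0.1]
    - [-0.1, 0.1, 3.2, 0, 0.1]
    - [-0.1, 0.1, 3.2, 0, 0.1]
    - [-0.1, 0.1, 3.2, 0, 0.1]
  newtons: 45

```text
time: 8.3
tcp_pos: [0.4809, 0.2343, 0.0671]
orientation: [0.001, -0.092, 0.996, -0.0]
ft_force: [0.1, -2.6, 5.4]
finger_gap: 0.146
finger_force: 45.0
```

>>> move_arm:
  rows:
    - [0, 0, -0.3, 0, 0.1]
    - [0, 0, -0.9, 0, 0.1]
    - [0, 0, -1.8, 0, 0.1]
    - [0, 0, -2.9, 0, 0.1]
    - [0, 0, -4.0, 0, 0.1]
    - [0, 0, -5.0, 0, 0.1]
    - [0, 0, -5.7, 0, 0.1]
    - [0, 0, -5.9, 0, 0.1]
    - [0, 0, -5.9, 0, 0.1]
    - [0, 0, -5.9, 0, 0.1]

```text
time: 9.13
tcp_pos: [0.4794, 0.2344, 0.2128]
orientation: [-0.001, -0.093, 0.996, -0.0]
ft_force: [-0.2, -0.0, -4.7]
finger_gap: 0.148
finger_force: 45.0
```

```bash
python3 -c "
from h import *
st();print(row(*S(0,0),.215,80.2))"
```

```text
{'time': 9.133, 'tcp_pos': [0.479, 0.234, 0.213], 'ft_force': [-0.188, -0.045, -4.736], 'finger_gap': 0.148, 'finger_force': 44.999}
([-0.18, -7.42, -0.08], 0.356)
```

>>> move_arm:
  rows:
    - [-0.02, -0.5, 0, 0.02, 0.1]
    - [-0.04, -1.3, 0, 0.07, 0.1]
    - [-0.06, -2.4, 0, 0.13, 0.1]
    - [-0.1, -3.6, 0, 0.19, 0.1]
    - [-0.13, -4.8, 0, 0.25, 0.1]
    - [-0.15, -5.9, 0, 0.3, 0.1]
    - [-0.18, -6.7, 0, 0.34, 0.1]
    - [-0.18, -7.2, 0, 0.356, 0.1]
    - [-0.18, -7.4, 0, 0.356, 0.1]
    - [-0.18, -7.4, 0, 0.356, 0.1]
    - [-0.18, -7.4, 0, 0.356, 0.1]
    - [-0.18, -7.4, 0, 0.356, 0.1]
    - [-0.18, -7.4, 0, 0.356, 0.1]
    - [-0.18, -7.4, 0, 0.356, 0.1]

```text
time: 10.3
tcp_pos: [0.5185, 0.0552, 0.2137]
orientation: [-0.0, 0.084, 0.996, 0.0]
ft_force: [1.4, 0.2, -3.4]
finger_gap: 0.151
finger_force: 45.0
```

```bash
python3 -c "
from h import *
st();print(row(*S(0,0),.215,80.2))
a=snap('wrist','w4.png');s=snap('side','s4.png');print(proj('side',(*S(0,0),.06)))
M=np.zeros((600,800,3),np.uint8)
M[:300]=cv2.resize(a[105:195,141:381,::-1],(800,300),interpolation=cv2.INTER_CUBIC)
M[300:]=cv2.resize(s[95:245,180:380,::-1],(400,300),interpolation=cv2.INTER_CUBIC)[:, :400] if 0 else 0
M[300:,:400]=cv2.resize(s[100:250,180:380,::-1],(400,300),interpolation=cv2.INTER_CUBIC)
M[300:,400:]=cv2.resize(a[225:345,181:341,::-1],(400,300),interpolation=cv2.INTER_CUBIC)
cv2.imwrite('pics/m4.png',M)
# predicted: tips vs tray holes (in tool) 
for p in [(58,38),(58,-38),(-58,38),(-58,-38)]: print(p,proj('wrist',(*S(*p),.09)))
"
```

```text
{'time': 10.3, 'tcp_pos': [0.519, 0.055, 0.214], 'ft_force': [1.416, 0.196, -3.373], 'finger_gap': 0.151, 'finger_force': 44.999}
([0.01, -0.09, -0.05], 0.003)
[259.7 194.1]
(58, 38) [297.5 247.4]
(58, -38) [220.2 247.3]
(-58, 38) [301.9 127. ]
(-58, -38) [215.7 127. ]
```

View pics/m4.png

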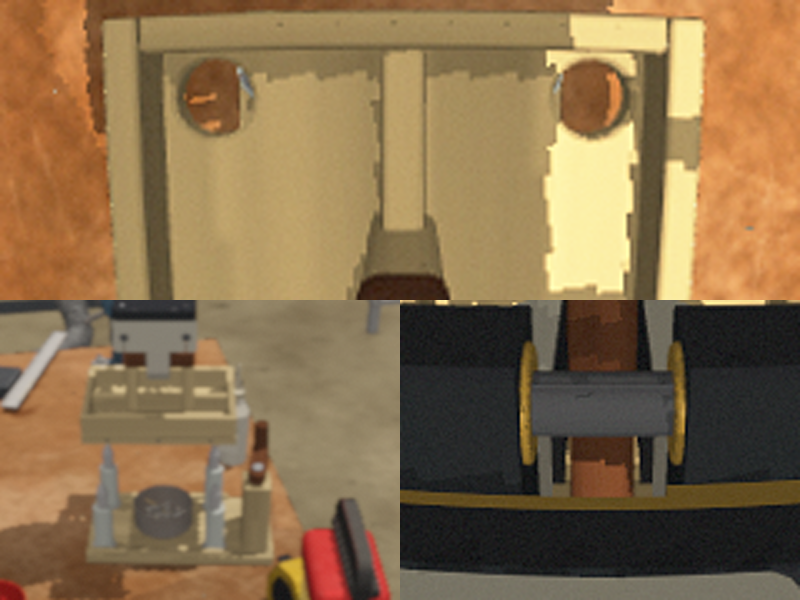

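The tray is above the posts and squared, and the post tips are just visible through the near holes, at (245,80) and (558,80). I lower it to just above the tips and look again.

>>> move_arm:
  rows:
    - [0, -0.04, 0.5, 0, 0.1]
    - [0, -0.04, 1.0, 0, 0.1]
    - [0, -0.04, 1.5, 0, 0.1]
    - [0, -0.04, 1.8, 0, 0.1]
    - [0, -0.04, 1.9, 0, 0.1]
    - [0, -0.04, 1.9, 0, 0.1]
    - [0, -0.04, 1.9, 0, 0.1]

```text
time: 10.98
tcp_pos: [0.5189, 0.0529, 0.1666]
orientation: [0.0, 0.085, 0.996, 0.0]
ft_force: [-0.1, 0.6, -3.7]
finger_gap: 0.146
finger_force: 45.0
```

```bash
python3 -c "
from h import *
st();print(row(*S(0,0),.215,80.2))
a=snap('wrist','w5.png');s=snap('side','s5.png');t=snap('top','t5.png')
M=np.zeros((600,800,3),np.uint8)
M[:300]=cv2.resize(a[105:195,141:381,::-1],(800,300),interpolation=cv2.INTER_CUBIC)
M[300:,:400]=cv2.resize(s[110:210,190:323,::-1],(400,300),interpolation=cv2.INTER_CUBIC)
M[300:,400:]=cv2.resize(t[120:220,190:323,::-1],(400,300),interpolation=cv2.INTER_CUBIC)
cv2.imwrite('pics/m5.png',M)
for p in [(58,38),(58,-38),(-58,38),(-58,-38)]: print(p,proj('wrist',(*S(*p),.09)),proj('top',(*S(*p),.09)))
"
```

```text
{'time': 10.983, 'tcp_pos': [0.519, 0.053, 0.167], 'ft_force': [-0.075, 0.627, -3.664], 'finger_gap': 0.146, 'finger_force': 44.999}
([0.03, -0.01, -1.94], 0.001)
(58, 38) [305.7 270.6] [225.7 144.5]
(58, -38) [215.2 270.6] [257.7 149. ]
(-58, 38) [312.6 129.2] [218. 193.]
(-58, -38) [208.1 129.2] [250.5 197.7]
```

View pics/m5.png

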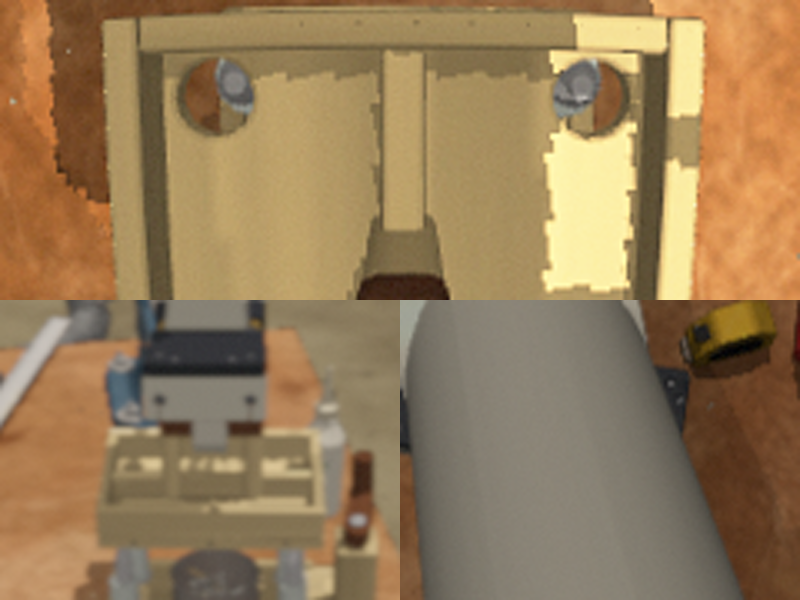

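```bash
python3 -c "
from h import *
f=lambda x,y:(141+(x+.5)/3.3333-.5,105+(y+.5)/3.3333-.5)
z=arm.get_obs()['tcp_pos'][2]-.066
R=np.array([[np.cos(TH),np.sin(TH)],[-np.sin(TH),np.cos(TH)]])
for h,t in [((215,97),(235,78)),((594,97),(576,80))]:
    H=onz('wrist',f(*h),z+.009);T=onz('wrist',f(*t),.0895);print(H,T,'tip-hole in stand axes mm',(R@(T-H)[:2]*1000).round(1), 'tip est err',(R@(T[:2]-C)*1000).round(1),'hole',(R@(H[:2]-C)*1000).round(1))
"
```

```text
[0.4564 0.0265 0.11  ] [0.454  0.0276 0.0895] tip-hole in stand axes mm [-2.6  0.7] tip est err [-58.8 -35.8] hole [-56.2 -36.5]
[0.4691 0.1007 0.11  ] [0.467  0.101  0.0895] tip-hole in stand axes mm [-2.1 -0.1] tip est err [-58.4  38.7] hole [-56.3  38.8]
```

>>> move_arm:
  rows:
    - [0.09, 0.01, 0, 0, 0.1]
    - [0.09, 0.01, 0, 0, 0.1]
    - [0.09, 0.01, 0.15, 0, 0.1]
    - [0.09, 0.01, 0.3, 0, 0.1]
    - [0.09, 0.01, 0.45, 0, 0.1]
    - [0.09, 0.01, 0.6, 0, 0.1]
    - [0.09, 0.01, 0.7, 0, 0.1]
    - [0.09, 0.01, 0.8, 0, 0.1]
    - [0.09, 0.01, 0.8, 0, 0.1]

```text
time: 11.88
tcp_pos: [0.5159, 0.0533, 0.1455]
orientation: [-0.001, 0.085, 0.996, -0.0]
ft_force: [-0.2, -0.2, -3.1]
finger_gap: 0.148
finger_force: 45.0
```

>>> move_arm:
  rows:
    - [0, 0, 0.1, 0, 0.1]
    - [0, 0, 0.2, 0, 0.1]
    - [0, 0, 0.3, 0, 0.1]
    - [0, 0, 0.4, 0, 0.1]
    - [0, 0, 0.5, 0, 0.1]
    - [0, 0, 0.58, 0, 0.1]
    - [0, 0, 0.62, 0, 0.1]
    - [0, 0, 0.62, 0, 0.1]

```text
time: 12.55
tcp_pos: [0.5161, 0.0534, 0.1304]
orientation: [-0.0, 0.085, 0.996, -0.0]
ft_force: [-0.4, 0.4, -3.0]
finger_gap: 0.146
finger_force: 45.0
```

>>> move_arm:
  rows:
    - [0, 0, 0.04, 0, 0.1]
    - [0, 0, 0.08, 0, 0.1]
    - [0, 0, 0.1, 0, 0.1]
    - [0, 0, 0.1, 0, 0.1]

```text
time: 12.88
tcp_pos: [0.5165, 0.0535, 0.1291]
orientation: [0.0, 0.085, 0.996, -0.0]
ft_force: [-2.6, -0.3, 4.1]
finger_gap: 0.149
finger_force: 45.0
```

>>> move_arm:
  rows:
    - [0, 0, 0.03, 0, 0.1]
    - [0, 0, 0.03, 0, 0.1]
    - [0, 0, 0.03, 0, 0.1]

```text
time: 13.13
tcp_pos: [0.5166, 0.0535, 0.1291]
orientation: [0.0, 0.085, 0.996, -0.0]
ft_force: [-5.2, -0.9, 11.7]
finger_gap: 0.149
finger_force: 45.0
```

>>> move_arm:
  rows:
    - [0, 0, -0.03, 0, 0.2]
    - [0, 0, -0.03, 0, 0.5]
    - [0, 0, -0.03, 0, 0.5]
    - [0, 0, -0.03, 0, 0.5]
    - [0, 0, -0.8, 0, 0.5]
    - [0, 0, -1.8, 0, 0.5]
    - [0, 0, -2.9, 0, 0.5]
    - [0, 0, -3.8, 0, 0.5]
    - [1.2, 0, -4.0, 0, 0.5]
    - [2.6, 0, -4.0, 0, 0.5]
    - [4.0, 0, -4.0, 0, 0.5]
    - [5.4, 0, -4.0, 0, 0.5]
    - [6.8, 0, -4.0, 0, 0.5]
    - [6.8, 0, -4.0, 0, 0.5]
    - [6.8, 0, -4.0, 0, 0.5]

```text
time: 14.38
tcp_pos: [0.3476, 0.0824, 0.2276]
orientation: [0.0, 0.084, 0.996, -0.0]
ft_force: [0.6, 0.1, -0.1]
finger_gap: 0.499
finger_force: 0.0
```

```bash
python3 -c "
from h import *
st()
s=snap('side','s6.png');t=snap('top','t6.png');a=snap('wrist','w6.png')
M=np.zeros((600,800,3),np.uint8)
M[:300,:400]=cv2.resize(a[140:290,160:360,::-1],(400,300))
M[:300,400:]=cv2.resize(s[140:240,215:348,::-1],(400,300),interpolation=cv2.INTER_CUBIC)
M[300:,:400]=cv2.resize(t[115:215,200:333,::-1],(400,300),interpolation=cv2.INTER_CUBIC)
M[300:,400:]=cv2.resize(a[:,:,::-1],(400,300))
cv2.imwrite('pics/m6.png',M)
print(S(100,-32))
"
```

```text
{'time': 14.383, 'tcp_pos': [0.348, 0.082, 0.228], 'ft_force': [0.599, 0.127, -0.101], 'finger_gap': 0.499, 'finger_force': 0.0}
[0.61109614 0.00434993]
```

View pics/m6.png

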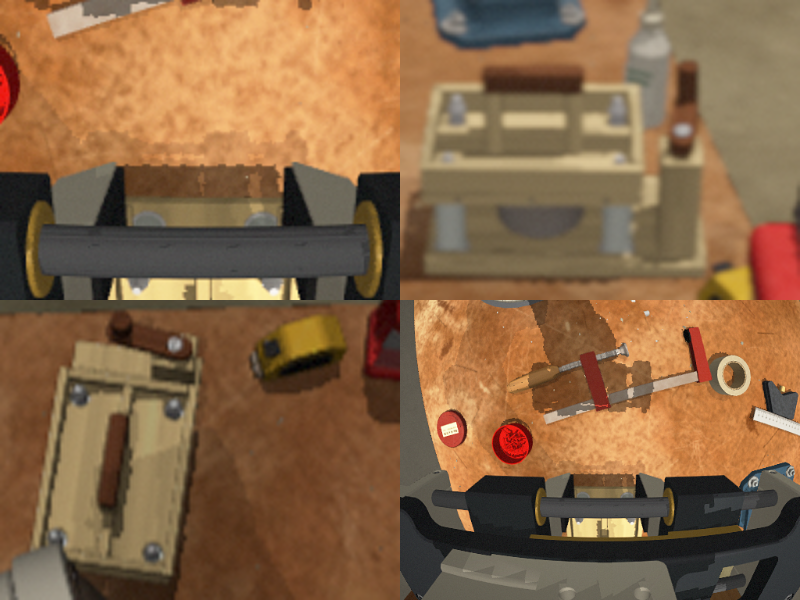

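The tray sits level on the shoulders, with all four post tips showing inside its corners. The peg is at top-view (121,321) of the crop, which agrees with the earlier estimate. Next is the catch: go above the peg.

```bash
python3 -c "
from h import *
print(row(.6237,.045,.18,115))"
```

```text
([-11.03, 0.39, 1.93], -0.608)
```

>>> move_arm:
  rows:
    - [-1.3, 0, 0, -0.1, 0.45]
    - [-2.7, 0, 0, -0.2, 0.45]
    - [-4.1, 0.1, 0, -0.3, 0.45]
    - [-5.6, 0.2, 0, -0.4, 0.45]
    - [-7.1, 0.3, 0, -0.5, 0.45]
    - [-8.6, 0.4, 0, -0.6, 0.45]
    - [-9.8, 0.4, 0.5, -0.608, 0.45]
    - [-10.7, 0.4, 1.2, -0.608, 0.45]
    - [-11.03, 0.4, 1.9, -0.608, 0.45]
    - [-11.03, 0.4, 1.9, -0.608, 0.45]
    - [-11.03, 0.4, 1.9, -0.608, 0.45]
    - [-11.03, 0.4, 1.9, -0.608, 0.45]

```text
time: 15.53
tcp_pos: [0.6222, 0.0453, 0.1799]
orientation: [-0.0, -0.217, 0.976, 0.0]
ft_force: [-0.1, -0.0, -0.1]
finger_gap: 0.445
finger_force: 0.0
```

```bash
python3 -c "
from h import *
st();print(row(.6237,.045,.132,115))
a=snap('wrist','w7.png');s=snap('side','s7.png')
print(proj('wrist',(.6237,.045,.135)))
M=np.zeros((600,800,3),np.uint8)
M[:300]=cv2.resize(a[100:250,60:460,::-1],(800,300))
M[300:,:400]=cv2.resize(s[110:210,240:373,::-1],(400,300),interpolation=cv2.INTER_CUBIC)
cv2.imwrite('pics/m7.png',M)
"
```

```text
{'time': 15.533, 'tcp_pos': [0.622, 0.045, 0.18], 'ft_force': [-0.067, -0.02, -0.067], 'finger_gap': 0.445, 'finger_force': 0.0}
([-0.05, -0.04, 1.91], 0.001)
[259.3 222.1]
```

View pics/m7.png

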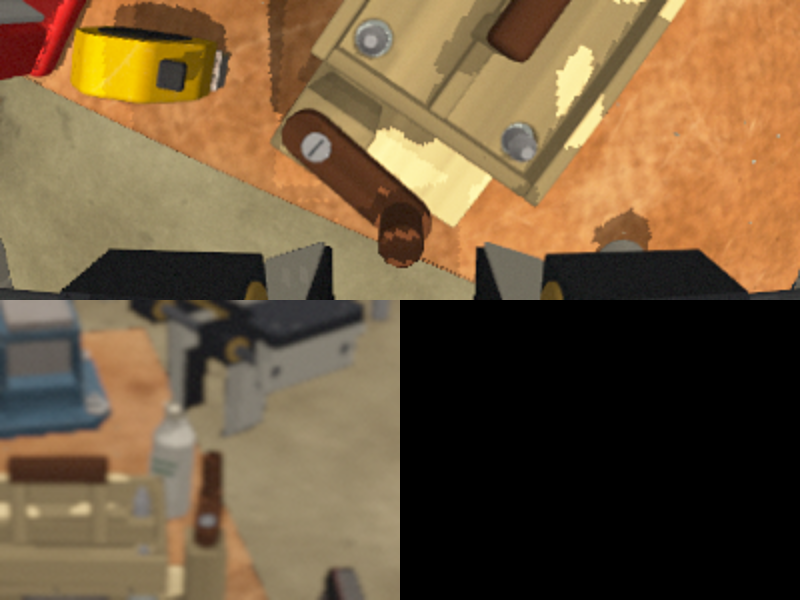

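The peg top is at (402,245), centred between the jaws. I descend and pinch lightly.

>>> move_arm:
  rows:
    - [-0.05, 0, 0.6, 0, 0.45]
    - [-0.05, 0, 1.2, 0, 0.45]
    - [-0.05, 0, 1.7, 0, 0.45]
    - [-0.05, 0, 1.9, 0, 0.4]
    - [-0.05, 0, 1.9, 0, 0.1]
    - [-0.05, 0, 1.9, 0, 0.1]
    - [-0.05, 0, 1.9, 0, 0.1]
    - [-0.05, 0, 1.9, 0, 0.1]
    - [-0.05, 0, 1.9, 0, 0.1]
  newtons: 10

```text
time: 16.38
tcp_pos: [0.624, 0.0456, 0.1335]
orientation: [0.001, -0.217, 0.976, -0.0]
ft_force: [-2.0, 0.2, 2.6]
finger_gap: 0.174
finger_force: 10.0
```

```bash
python3 -c "
from h import *
st();p=arm.get_obs()['tcp_pos']
P=np.array([.6097,.005]);print(np.linalg.norm(p[:2]-P),np.degrees(np.arctan2(*(p[:2]-P)[::-1])))
for i,a in enumerate(np.linspace(72,172.5,16)):
    q=P+.042*np.array([np.cos(np.radians(a)),np.sin(np.radians(a))]);print(row(*q,.132,115-35*i/15))
"
```

```text
{'time': 16.383, 'tcp_pos': [0.624, 0.046, 0.133], 'ft_force': [-1.967, 0.227, 2.604], 'finger_gap': 0.174, 'finger_force': 10.0}
0.04304106972249061 70.61021357431116
([0.06, -0.0, 0.06], 0.001)
([0.21, 0.12, 0.06], 0.041)
([0.37, 0.23, 0.06], 0.082)
([0.55, 0.32, 0.06], 0.123)
([0.74, 0.38, 0.06], 0.164)
([0.93, 0.43, 0.06], 0.204)
([1.12, 0.45, 0.06], 0.245)
([1.32, 0.45, 0.06], 0.286)
([1.51, 0.42, 0.06], 0.326)
([1.7, 0.37, 0.06], 0.367)
([1.89, 0.31, 0.06], 0.408)
([2.06, 0.22, 0.06], 0.449)
([2.22, 0.11, 0.06], 0.489)
([2.37, -0.02, 0.06], 0.53)
([2.51, -0.17, 0.06], 0.571)
([2.62, -0.33, 0.06], 0.611)
```

>>> move_arm:
  rows:
    - [0.06, 0, 0, 0, 0.1]
    - [0.21, 0.12, 0, 0.04, 0.1]
    - [0.37, 0.23, 0, 0.08, 0.1]
    - [0.55, 0.32, 0, 0.12, 0.1]
    - [0.74, 0.38, 0, 0.16, 0.1]
    - [0.93, 0.43, 0, 0.2, 0.1]
    - [1.12, 0.45, 0, 0.24, 0.1]
    - [1.32, 0.45, 0, 0.29, 0.1]
    - [1.51, 0.42, 0, 0.33, 0.1]
    - [1.7, 0.37, 0, 0.37, 0.1]
    - [1.89, 0.31, 0, 0.41, 0.1]
    - [2.06, 0.22, 0, 0.45, 0.1]
    - [2.22, 0.11, 0, 0.49, 0.1]
    - [2.37, -0.02, 0, 0.53, 0.1]
    - [2.51, -0.17, 0, 0.57, 0.1]
    - [2.62, -0.33, 0, 0.61, 0.1]
    - [2.62, -0.33, 0, 0.61, 0.1]
    - [2.62, -0.33, 0, 0.61, 0.1]
    - [2.62, -0.33, 0, 0.61, 0.1]

```text
time: 17.97
tcp_pos: [0.5606, 0.0129, 0.1311]
orientation: [-0.007, 0.085, 0.996, 0.0]
ft_force: [-15.4, 4.1, 8.3]
finger_gap: 0.165
finger_force: 10.0
```

```bash
python3 -c "
from h import *
st();p=arm.get_obs()['tcp_pos']
P=np.array([.6097,.005]);print(np.linalg.norm(p[:2]-P),np.degrees(np.arctan2(*(p[:2]-P)[::-1])))"
```

```text
{'time': 17.967, 'tcp_pos': [0.561, 0.013, 0.131], 'ft_force': [-15.363, 4.116, 8.294], 'finger_gap': 0.165, 'finger_force': 10.038}
0.04976759960543026 170.83971636682685
```

>>> move_arm:
  rows:
    - [0, 0, 0, 0, 0.1]
    - [0, 0, 0, 0, 0.1]

```text
time: 18.13
tcp_pos: [0.5607, 0.0125, 0.1311]
orientation: [-0.007, 0.085, 0.996, 0.0]
ft_force: [-15.8, 3.8, 8.7]
finger_gap: 0.166
finger_force: 10.0
```

```bash
python3 -c "
from h import *
st();o=arm.get_obs();print(np.round(o['joint_positions'],3),np.round(o['dq'],2),np.round(o['wrist_torque'],2))
a=snap('wrist','w8.png');s=snap('side','s8.png')
M=np.zeros((600,800,3),np.uint8)
M[:300]=cv2.resize(a[130:280,60:460,::-1],(800,300))
M[300:]=cv2.resize(s[120:195,200:400,::-1],(800,300),interpolation=cv2.INTER_CUBIC)
cv2.imwrite('pics/m8.png',M)
"
```

```text
{'time': 18.133, 'tcp_pos': [0.561, 0.013, 0.131], 'ft_force': [-15.768, 3.762, 8.727], 'finger_gap': 0.166, 'finger_force': 10.003}
[-0.067  0.458 -0.002  1.872 -0.002  0.825  1.332] [-0.  0. -0.  0.  0.  0.  0.] [0.77 3.33 0.05]
```

View pics/m8.png

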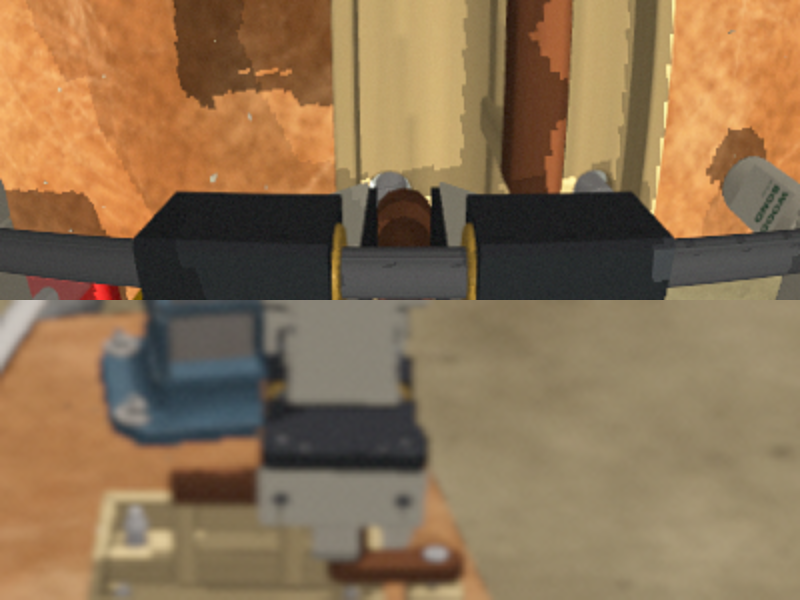

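The bar lies across the rim. There is some lateral strain in the pinch, so I open, retreat upward and check the angle.

>>> move_arm:
  rows:
    - [0, 0, 0, 0, 0.2]
    - [0, 0, 0, 0, 0.3]
    - [0, 0, 0, 0, 0.35]
    - [0, 0, 0, 0, 0.35]
    - [0, 0, -0.6, 0, 0.35]
    - [0, 0, -1.6, 0, 0.35]
    - [0, 0, -2.8, 0, 0.35]
    - [0, 0, -4.0, 0, 0.35]
    - [1.2, 0, -4.0, 0, 0.35]
    - [2.6, 0, -4.0, 0, 0.35]
    - [4.0, 0, -4.0, 0, 0.35]
    - [5.4, 0, -4.0, 0, 0.35]
    - [6.8, 0, -4.0, 0, 0.35]
    - [8.2, 0, -4.0, 0, 0.35]
    - [8.2, 0, -4.0, 0, 0.35]
    - [8.2, 0, -4.0, 0, 0.35]

```text
time: 19.57
tcp_pos: [0.3647, 0.0459, 0.2329]
orientation: [0.001, 0.086, 0.996, 0.0]
ft_force: [1.5, 0.2, 1.1]
finger_gap: 0.351
finger_force: 0.0
```

```bash
python3 -c "
from h import *
st()
s=snap('side','s9.png');t=snap('top','t9.png')
M=np.zeros((600,800,3),np.uint8)
M[:,:400]=cv2.resize(t[115:235,195:275,::-1],(400,600),interpolation=cv2.INTER_CUBIC)
M[:300,400:]=cv2.resize(s[140:240,215:348,::-1],(400,300),interpolation=cv2.INTER_CUBIC)
M[300:,400:]=cv2.resize(t[:,:,::-1],(400,300))
cv2.imwrite('pics/m9.png',M)
"
```

```text
{'time': 19.567, 'tcp_pos': [0.365, 0.046, 0.233], 'ft_force': [1.483, 0.17, 1.124], 'finger_gap': 0.351, 'finger_force': 0.0}
```

View pics/m9.png

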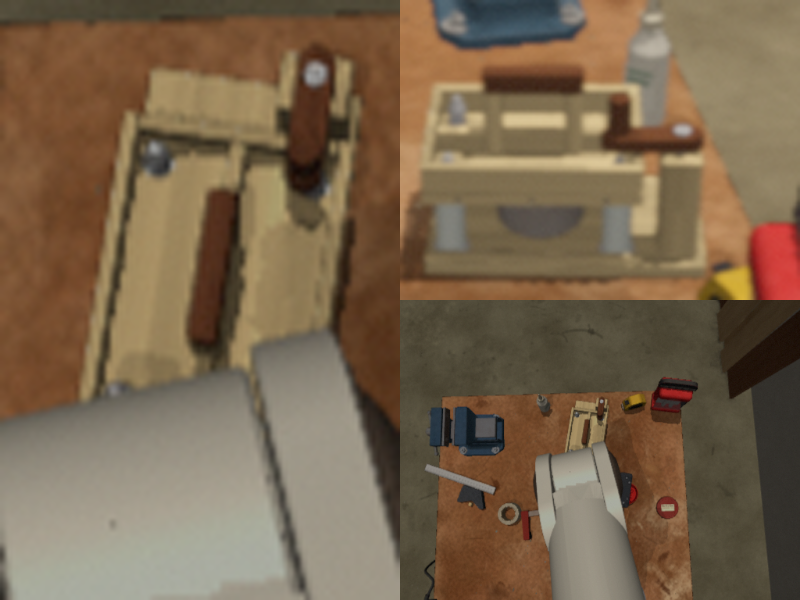

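The catch lies across the rim, with pivot at (315,73) and peg top at about (305,172). The tray is level, the tin is upright and the bystanders are unmoved. I compute the catch angle.

```bash
python3 -c "
from h import *
f=lambda x,y:(195+(x+.5)/5-.5,115+(y+.5)/5-.5)
P=onz('top',f(315,73),.109)
for q in((304,165),(306,172)):
  d=(onz('top',f(*q),.135)-P)[:2];print(P,np.linalg.norm(d),np.radians(np.degrees(np.arctan2(d[1],d[0]))-80.2))
r=(onz('top',f(222,195),.137)-onz('top',f(202,340),.137));print('rail dir',np.degrees(np.arctan2(r[1],r[0])))
e=(onz('top',f(304,166),.135)[:2]);print(e,S(58,-32))
"
```

```text
[0.6109 0.0048 0.109 ] 0.0500240941946978 1.611532764155617
[0.6109 0.0048 0.109 ] 0.05310677922826798 1.6343005137917521
rail dir -8.95898368011659
[0.5609 0.0113] [0.5697087  0.01149698]
```

```bash
python3 -c "
from h import *
print(arm.sign_off())"
```

```text
the job is handed in; nothing more can be done
None
```

I handed in the job at about 20 s: the tin stands upright on the lower deck, the tray sits level on the post shoulders, and the catch measures about 1.6 rad, fully across the rim, with nothing else disturbed in the last pictures.

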